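Seat a pillar candle on its spiked plate

ROBOT

A 7-joint arm with a two-finger parallel gripper is mounted at the origin on the work surface. World frame = base frame: x ahead of the robot, y to its left, z up, the work surface at z = 0. Lengths are in m, angles in rad, forces in N, time in s.
With the tool pointing down it reaches from about 0.4 to 0.85 m from the base axis. Payload 4.4 kg.
Tool frame: the origin (TCP) lies at the very end of the fingers, on their centre line; the grasp point (between the pads) lies 19 mm behind it; z points along the fingers, y is the line along which they close (so a half turn about z gives the same grasp; the last joint's range is limited). The gripper opens to 94 mm and grips with 3 to 60 N. Pads are 16 mm wide; open, the fingers measure 119 mm over their backs; the gripper's body (75 mm by 177 mm) begins 78 mm behind the grasp point.
Start: joints at [-1.306, 0.628, 0.038, 1.517, -0.027, 0.996, -0.02], TCP at [0.211, 0.615, 0.205] pointing down, gripper open.
Joint ranges: [-3.06, 3.06], [-0.37, 2.12], [-1.25, 1.32], [0.18, 2.47], [-1.1, 4.24], [0.23, 1.98], [-2.94, 2.94]. Speed limits (rad/s): [2.57, 2.57, 3.14, 3.14, 3.14, 3.14, 3.14].

INTERFACE

Orientations are given as a unit quaternion [x, y, z, w].
In Python, from bench import robot gives the robot as it stands.
- The arm moves only by the tool arm_command, never from a script. Its arguments are lists of equal length, an entry for each row: "rotation": the turn, a rotation vector about the tool's x, y, z in rad, a list of three; "linear": the shift along the tool's x, y, z in m, a list of three; "fingers": the closure in counts, from 0 (fully open) to 255 (shut). A call has 1 to 5 rows; each row is the pose to reach, as a shift and turn from the pose commanded when the call began, along the tool's axes at that moment; what a row does not reach only later rows make up. A row lasts 1/12 s, in which the tool goes at most 41.7 mm and 7.16 degrees, less where a joint would pass 70% of its speed; a pose out of reach is approached as far as the arm can. A call with a gripper value outside its range is refused whole. The fingers move at their own pace and stop on an object; the grip force is fixed at half the most. Time passes only in rows, so rows that repeat a pose let the fingers close. It gives the time, the measured TCP pose, the force, the opening and the grip force at its end, in the units of the state.
- robot.read_state(): the state, without advancing time (a new reading comes with each control period).
- robot.read_camera(name): name is "scene" or "top"; returns a dict with "img" (480x640x3 uint8, red, green, blue), "fovy" (degrees; the focal length in pixels is half the picture's height over the tangent of half this angle, whatever the lens; pixels are square), "cx", "cy" (the principal point, pixels), "xyz" and "orientation" of the camera in the world. Camera axes: x right, y down, z forward; pixel columns grow to the right and rows downward; lengths in m; the calibration is good to about 2 mm. A picture is of the moment at which its call begins. There is no depth.
- robot.sign_off(): hands the job in; it is judged then, once.
Trained networks look in a picture, given as the dict that the camera call returned (one of the last four; its "shot" number tells which), for a name from the list of things; names that differ only in an ending like _2 or _b are one class to them, and where a whole thing is asked for, a point or a joint stands for the part that bears it (a point fixed in the world has none). Each returns a list of dicts, best first, with "p" (0 to 1); they miss things now and then, are a little off and sometimes report something else, mostly with a low value. They report only what shows in the picture. A call takes as long as a camera call. They do not tell look-alikes from the thing itself.
- robot.outline_of(target, picture): "region" (480x640 bool, what is visible of it) and "extent" ([left, top, width, height] in pixels, round what is visible of it).
The state is a dict: "time_s": time; "joint_positions": joint angles; "joint_velocities": joint speeds; "effort": joint torques, N m; "tcp_pos": TCP position; "tcp_rot": TCP orientation; "wrist_force": force on the tool from outside, world axes, zero at the start; "ft_torque": the same for the moment, N m; "finger_gap": opening from 0.0 (shut) to 1.0 (fully open); "grasp_force": force on a finger pad.
Only numpy, scipy, OpenCV 4.12 (cv2) and the standard library are available. Lean on these libraries where they do the work, as an engineer would, in place of code of your own. Each camera call takes 0.05 s, during which the arm holds its last target. There are 200 camera calls.

TASK

Put the pillar candle on the spiked candle holder: find the pin with the hole in the candle's base by feel and lower the candle until its base sits flat on the plate, centred so that no edge hangs over. Go gently, do not drop or force it, since soft wax dents and splits on the iron pin, and leave the other things on the counter alone.

Things in the scene. Friction and masses are not known exactly. Their poses are not given: they have to be found in the camera images.
- candle_mid (a point): Centre, half-way up, of the ivory wax pillar candle: a plain upright cylinder 56 mm in diameter and 80 mm tall, with a soft 8 mm wick standing in the middle of its top. About 0.2 kg, loose, standing on the counter. Its wax is soft: a push of more than about 20 N against the holder damages it, and so does letting it drop onto the holder; 3 to 8 N is plenty.
- candle_base (a point): Middle of the candle's flat underside, on its axis, 40 mm below candle_mid. In the underside is a straight vertical hole for the pin, 9 mm in diameter and 26 mm deep. It was drilled by hand: its centre lies 4 to 6 mm off the candle's axis, in a direction that is not known (the candle's yaw tells nothing).
- plate (a point): Middle of the holder's plate, on its top face; z is up. The holder is a black iron stand that does not move: a foot 92 mm across, a thin stem, and a flat round plate 66 mm in diameter with its top 50 mm above the counter. A seated candle has its base flat on the plate; with the pin in its hole it still slides about 1.5 mm each way, enough to bring its axis within 4 mm of this point.
- pin_top (a point): Top of the blunt upright round pin that stands in the middle of the plate: 18 mm tall, 6 mm in diameter, its top edge chamfered to 5 mm. This point is 18 mm straight above the plate's middle.
- tumbler_mid (a point): Centre, half-way up, of an empty amber glass candle tumbler, open at the top, 80 mm in diameter, 85 mm tall. Loose bystander; not to be touched.
- bottle_mid (a point): Point 50 mm above the base, on the axis, of a small amber dropper bottle with a black pointed top, 38 mm in diameter, 105 mm tall. Loose bystander; not to be touched.
- tin_mid (a point): Centre, half-way up, of a round lidded aluminium tin, 68 mm in diameter, 42 mm tall. Loose bystander; not to be touched.
There are look-alikes about, which are no part of the job. Leave any purple look-alike of the part that bears candle_mid alone. Of the things shaped like the part that bears plate, the dark steel one is meant.

How it is judged:
By the outcome, as a careful person would: the job done as asked, in the order asked, and still so for the second after the job is handed in, with the robot touching nothing.
It also fails if it takes over 67 s, if anything falls off the work surface, if the arm or the gripper's body presses on something with over 40 N, if the wrist force passes 120 N, or if a joint passes its speed limit or range.

## Working session

There is one attempt and no reset: what is moved stays moved. The work goes in short steps, Python scripts to look and compute and a tool call to move; the robot and the scene stay as the last step left them, time stands still between calls to the robot, and variables do not carry over. Pictures are saved under pics/ and viewed, at most 10 in all, crops included, and the job is handed in when it is done.

Besides the shell and the picture viewer there is one more tool, called after "Request:" as name(argument=value, ...), one argument or row to a line, values as JSON. arm_command: Moves the arm, as the interface text tells. Its arguments: {"type":"object","properties":{"rotation":{"type":"array"},"linear":{"type":"array"},"fingers":{"type":"array"}},"required":["rotation","linear","fingers"]}

```bash
mkdir -p pics; python3 - <<'E'
from bench import robot
import cv2,numpy as np
s=robot.read_state();print(s)
for n in("scene","top"):
    p=robot.read_camera(n);cv2.imwrite(f"pics/{n}0.png",p["img"][:,:,::-1])
    print(n,p["fovy"],p["cx"],p["cy"],p["xyz"],p["orientation"])
    for t in("candle_mid","plate","tumbler_mid","bottle_mid","tin_mid"):
        for o in robot.outline_of(t,p):print(t,round(o["p"],2),o["extent"])
E
```

```text
{'time_s': 0.0, 'joint_positions': array([-1.30580465,  0.62930924,  0.03845626,  1.51831739, -0.02697858,
        0.99629627, -0.01996302]), 'joint_velocities': array([ 0.00074117, -0.0012634 ,  0.00162096, -0.00175321, -0.0004243 ,
        0.00109967, -0.00130148]), 'effort': array([ 3.86793072e-04, -5.49733436e+01,  1.14329360e+00, -1.86624187e+01,
       -5.23007638e-02,  2.40374281e-02,  1.64945773e-04]), 'tcp_pos': array([0.21089334, 0.61416095, 0.20459448]), 'tcp_rot': array([ 1.64623870e-01,  9.86356001e-01, -8.97178142e-04, -1.25803439e-04]), 'wrist_force': array([-0.29394404, -0.06428925, -0.75427851]), 'ft_torque': array([ 0.06677468,  0.01193873, -0.04146206]), 'grasp_force': 0.0, 'finger_gap': 1.0015039539158774}
scene 49.344368013738965 318.74137851794706 235.75385945186878 [ 1.09204262 -0.29402665  0.9898474 ] [ 0.82233583  0.49168934 -0.1454888  -0.24665439]
candle_mid 0.8 [353.8, 158.3, 22.4, 40.0]
candle_mid 0.76 [375.0, 134.6, 27.0, 35.6]
plate 0.83 [244.7, 213.9, 37.0, 46.0]
plate 0.81 [303.0, 203.7, 39.5, 41.2]
tumbler_mid 0.92 [315.8, 267.7, 42.2, 49.2]
tumbler_mid 0.49 [432.3, 159.3, 20.5, 36.1]
bottle_mid 0.85 [432.8, 160.5, 20.0, 37.5]
tin_mid 0.74 [143.1, 255.1, 35.2, 39.4]
top 51.23427540132499 314.9307638810824 229.88254060912945 [0.43016548 0.00854989 1.08898587] [ 0.71014783 -0.70130173  0.05342268 -0.03181133]
candle_mid 0.72 [202.4, 266.0, 34.0, 30.1]
candle_mid 0.7 [154.3, 288.4, 35.7, 24.7]
plate 0.68 [328.0, 253.3, 41.5, 39.9]
tumbler_mid 0.94 [303.6, 146.4, 35.0, 39.7]
bottle_mid 0.7 [129.1, 223.0, 29.2, 20.5]
tin_mid 0.81 [437.6, 259.6, 37.3, 34.6]
```

View pics/scene0.png

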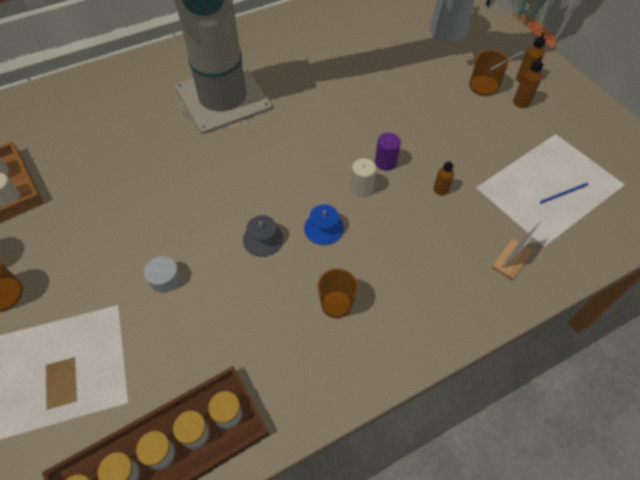

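View pics/top0.png

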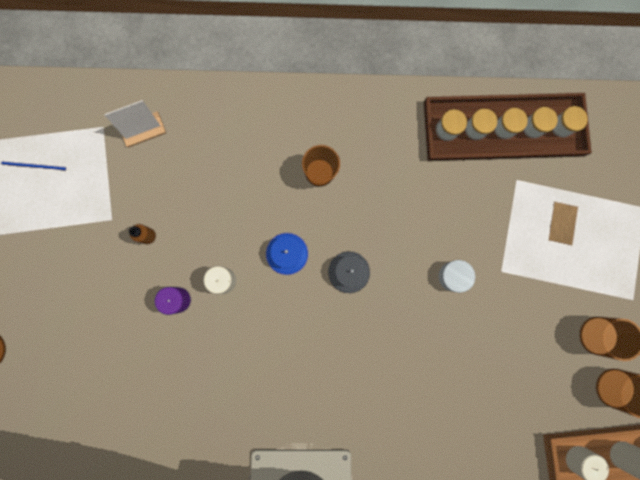

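The scene view shows the ivory candle at (363,177) and purple one at (388,151), dark holder at (263,235), and blue holder at (324,224). In the top view these are at (217,280), (170,300), (350,272) and (287,253). Next I fit positions to the outlines.

```bash
cat > h.py <<'E'
from bench import robot
import cv2,numpy as np
from scipy.optimize import minimize
from scipy.spatial.transform import Rotation as R
def proj(p,X):
    f=240/np.tan(np.radians(p["fovy"]/2))
    c=R.from_quat(p["orientation"]).inv().apply(np.atleast_2d(X)-p["xyz"])
    return c[:,:2]/c[:,2:]*f+[p["cx"],p["cy"]]
def ray(p,uv,z):
    f=240/np.tan(np.radians(p["fovy"]/2))
    d=R.from_quat(p["orientation"]).apply([(uv[0]-p["cx"])/f,(uv[1]-p["cy"])/f,1])
    return (p["xyz"]+d*(z-p["xyz"][2])/d[2])[:2]
a=np.linspace(0,2*np.pi,48,endpoint=False)
def circ(x,y,z,r): return np.c_[x+r*np.cos(a),y+r*np.sin(a),0*a+z]
def sil(p,parts):
    m=np.zeros((1920,2560),np.uint8)
    for P in parts:
        cv2.fillConvexPoly(m,cv2.convexHull(np.round((proj(p,P)+.5)*4).astype(np.int32)),1)
    return cv2.resize(m.astype(np.float32),(640,480),interpolation=cv2.INTER_AREA)
def cyl(x,y,z0,z1,r): return [np.r_[circ(x,y,z0,r),circ(x,y,z1,r)]]
def fit(pm,model,x0):
    c=lambda v:sum(np.abs(sil(p,model(*v))-m).sum() for p,m in pm)
    r=minimize(c,x0,method="Nelder-Mead",options=dict(initial_simplex=np.array([x0,x0+np.r_[.01,0],x0+np.r_[0,.01]]),xatol=1e-4))
    return r.x,r.fun
def mask(p,t,uv):
    b=[o for o in robot.outline_of(t,p) if o["extent"][0]<=uv[0]<=sum(o["extent"][::2]) and o["extent"][1]<=uv[1]<=o["extent"][1]+o["extent"][3]]
    return b[0]["region"].astype(np.float32) if b else None
E
python3 - <<'E'
from h import *
P={n:robot.read_camera(n) for n in("scene","top")}
cand=lambda x,y:cyl(x,y,0,.08,.028)
hold=lambda x,y:cyl(x,y,0,.006,.046)+cyl(x,y,.045,.05,.033)
for t,mod,us,ut,z in(("candle_mid",cand,(363,177),(217,280),.08),("candle_mid",cand,(388,151),(170,300),.08),("plate",hold,(263,235),(350,272),.05),("plate",hold,(324,224),(287,253),.05),
  ("tumbler_mid",lambda x,y:cyl(x,y,0,.085,.04),(337,290),(320,165),.08),("bottle_mid",lambda x,y:cyl(x,y,0,.07,.019),(443,180),(143,235),.08)):
    pm=[(P[n],mask(P[n],t,u)) for n,u in(("scene",us),("top",ut))]
    pm=[q for q in pm if q[1] is not None]
    x0=ray(P["top"],ut,z)
    print(t,x0,fit(pm,mod,x0),[fit([q],mod,x0)[0] for q in pm])
ims=[]
for n,u in(("scene",(263,235)),("top",(350,272))):
    c=P[n]["img"][u[1]-30:u[1]+30,u[0]-30:u[0]+30]
    c=cv2.convertScaleAbs(c,alpha=2)
    ims.append(cv2.resize(c,(390,390),interpolation=cv2.INTER_CUBIC))
cv2.imwrite("pics/hold.png",np.hstack(ims)[:,:,::-1])
E
```

```text
candle_mid [0.44915821 0.17267996] (array([0.44990817, 0.17354172]), np.float64(149.9375)) [array([0.44738393, 0.1726606 ]), array([0.45064898, 0.17415202])]
candle_mid [0.40871639 0.26387   ] (array([0.40869466, 0.2683706 ]), np.float64(163.125)) [array([0.40494247, 0.26793724]), array([0.40952457, 0.2690385 ])]
plate [ 0.46934185 -0.09634786] (array([ 0.47080477, -0.09723371]), np.float64(216.0)) [array([ 0.46886488, -0.0984522 ]), array([ 0.47269432, -0.09703645])]
plate [0.50714077 0.03491057] (array([0.50827757, 0.036927  ]), np.float64(210.4375)) [array([0.5065308 , 0.03673175]), array([0.51076078, 0.03834027])]
tumbler_mid [ 0.6877667  -0.03073371] (array([ 0.69085276, -0.03179787]), np.float64(613.4375)) [array([ 0.68165647, -0.02856452]), array([ 0.69589501, -0.03175862])]
bottle_mid [0.53736013 0.32344454] (array([0.54314303, 0.33816099]), np.float64(161.5)) [array([0.53931386, 0.34185091]), array([0.54425548, 0.33864015])]
```

View pics/hold.png

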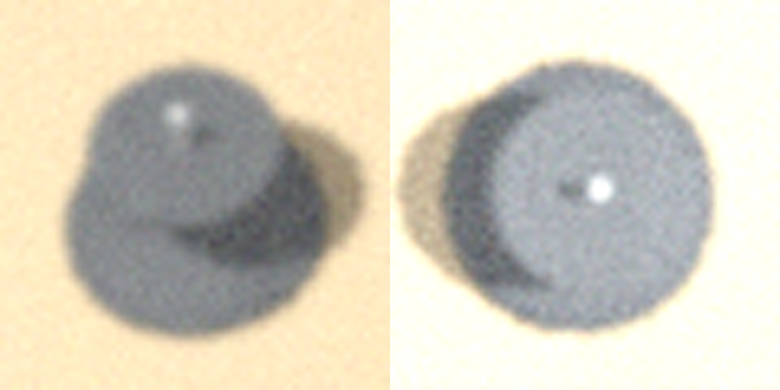

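The bright pin top of the dark holder shows at scene (260,222) and top (352,270). Approaching above the candle.

Request:
arm_command(
  rotation=[
    [0,0,0],
    [0,0,0],
    [0,0,0],
    [0,0,0],
    [0,0,0],
  ],
  linear=[
    [-0.369,-0.339,0],
    [-0.369,-0.339,0],
    [-0.369,-0.339,0],
    [-0.369,-0.339,0],
    [-0.369,-0.339,0],
  ],
  fingers=[0,0,0,0,0],
)

```text
time_s: 1.72
tcp_pos: [0.3111, 0.4299, 0.2056]
tcp_rot: [0.164, 0.986, 0.0, 0.0]
wrist_force: [1.4, -0.8, -0.6]
finger_gap: 1.001
grasp_force: 0.0
```

```bash
cat >> h.py <<'E'
def delta(x,y,z):
    s=robot.read_state();r=R.from_quat(s["tcp_rot"])
    print("t",s["time_s"],"tcp",s["tcp_pos"].round(4),"F",s["wrist_force"].round(2),"q",s["joint_positions"].round(2))
    print("lin",r.inv().apply(np.array([x,y,z])-s["tcp_pos"]).round(4),"rot to vertical",r.inv().apply(np.cross(r.as_matrix()[:,2],[0,0,-1])).round(4))
E
python3 - <<'E'
from h import *
P={n:robot.read_camera(n) for n in("scene","top")}
for n,u in(("scene",(259.9,222.2)),("top",(351.8,270.4))): print(n,ray(P[n],u,.068))
delta(.4495,.1735,.205)
E
```

```text
scene [ 0.47044619 -0.09927918]
top [ 0.47196205 -0.09820572]
t 1.8167 tcp [0.3151 0.4243 0.2058] F [-0.48 -1.12  0.13] q [-1.02  0.46  0.05  1.85 -0.02  0.84  0.27]
lin [-0.2106 -0.1913  0.0022] rot to vertical [-0.0036  0.0035  0.    ]
```

Request:
arm_command(
  rotation=[
    [0,0,0],
    [0,0,0],
    [0,0,0],
    [0,0,0],
    [0,0,0],
  ],
  linear=[
    [-0.2106,-0.1913,0],
    [-0.2106,-0.1913,0],
    [-0.2106,-0.1913,0],
    [-0.2106,-0.1913,0],
    [-0.2106,-0.1913,0],
  ],
  fingers=[0,0,0,0,0],
)

```text
time_s: 2.23
tcp_pos: [0.4115, 0.248, 0.2058]
tcp_rot: [0.164, 0.986, 0.0, 0.0]
wrist_force: [1.0, 0.2, 0.1]
finger_gap: 0.999
grasp_force: 0.0
```

```bash
python3 -c "
from h import *
delta(.4495,.1735,.15)"
```

```text
t 2.2333 tcp [0.4115 0.248  0.2058] F [1.02 0.17 0.07] q [-0.64  0.39  0.06  1.98 -0.03  0.78  0.68]
lin [-0.0601 -0.0582  0.0557] rot to vertical [0.0008 0.0004 0.    ]
```

Request:
arm_command(
  rotation=[
    [0,0,0],
    [0,0,0],
    [0,0,0],
    [0,0,0],
    [0,0,0],
  ],
  linear=[
    [-0.055,-0.053,0],
    [-0.055,-0.053,0],
    [-0.055,-0.053,0],
    [-0.055,-0.053,0.03],
    [-0.055,-0.053,0.06],
  ],
  fingers=[0,0,0,0,0],
)

```text
time_s: 2.65
tcp_pos: [0.4477, 0.182, 0.1463]
tcp_rot: [0.165, 0.986, 0.002, 0.002]
wrist_force: [0.1, 0.7, 0.2]
finger_gap: 0.999
grasp_force: 0.0
```

```bash
python3 -c "
from h import *
robot.read_camera('top')
robot.read_camera('top')
delta(.4495,.1735,.038)"
```

```text
t 2.75 tcp [0.4427 0.1806 0.1425] F [-0.75  0.08 -0.54] q [-0.49  0.49  0.06  2.05 -0.05  0.62  0.85]
lin [-0.0093 -0.004   0.1045] rot to vertical [-0.0048 -0.0056  0.    ]
```

Request:
arm_command(
  rotation=[
    [0,0,0],
    [0,0,0],
    [0,0,0],
    [0,0,0],
    [0,0,0],
  ],
  linear=[
    [-0.009,-0.004,0.0],
    [-0.009,-0.004,0.02],
    [-0.009,-0.004,0.04],
    [-0.009,-0.004,0.04],
    [-0.009,-0.004,0.04],
  ],
  fingers=[0,0,0,0,0],
)

```text
time_s: 3.17
tcp_pos: [0.4535, 0.1746, 0.1064]
tcp_rot: [0.165, 0.986, 0.0, 0.0]
wrist_force: [-0.2, -0.5, -0.7]
finger_gap: 1.001
grasp_force: 0.0
```

```bash
python3 -c "
from h import *
delta(.4495,.1735,.038)"
```

```text
t 3.1667 tcp [0.4535 0.1746 0.1064] F [-0.18 -0.55 -0.68] q [-0.46  0.55  0.05  2.06 -0.05  0.53  0.87]
lin [ 0.0035 -0.0024  0.0684] rot to vertical [0.0004 0.0005 0.    ]
```

Request:
arm_command(
  rotation=[
    [0,0,0],
    [0,0,0],
    [0,0,0],
    [0,0,0],
    [0,0,0],
  ],
  linear=[
    [0.0035,-0.0024,0.02],
    [0.0035,-0.0024,0.045],
    [0.0035,-0.0024,0.068],
    [0.0035,-0.0024,0.068],
    [0.0035,-0.0024,0.068],
  ],
  fingers=[0,0,0,0,0],
)

```text
time_s: 3.58
tcp_pos: [0.4493, 0.1735, 0.0384]
tcp_rot: [0.165, 0.986, 0.0, 0.0]
wrist_force: [-0.2, 0.3, 0.7]
finger_gap: 0.998
grasp_force: 0.0
```

Request:
arm_command(
  rotation=[
    [0,0,0],
    [0,0,0],
  ],
  linear=[
    [0,0,0],
    [0,0,0],
  ],
  fingers=[0,0],
)

```text
time_s: 3.75
tcp_pos: [0.4501, 0.1738, 0.0393]
tcp_rot: [0.165, 0.986, 0.001, 0.001]
wrist_force: [0.1, 0.2, -0.3]
finger_gap: 0.996
grasp_force: 0.0
```

```bash
python3 -c "
from h import *
P={n:robot.read_camera(n) for n in('scene','top')}
cv2.imwrite('pics/g.png',np.hstack([cv2.resize(P[n]['img'][v-50:v+50,u-50:u+50],(400,400),interpolation=2) for n,u,v in(('scene',363,177),('top',217,280))])[:,:,::-1])
delta(.4495,.1735,.038)"
```

```text
t 3.85 tcp [0.4498 0.1737 0.0389] F [ 0.06 -0.15  0.35] q [-0.45  0.67  0.04  2.12 -0.06  0.35  0.88]
lin [ 0.0002 -0.0003  0.0009] rot to vertical [ 0.0018  0.002  -0.    ]
```

View pics/g.png

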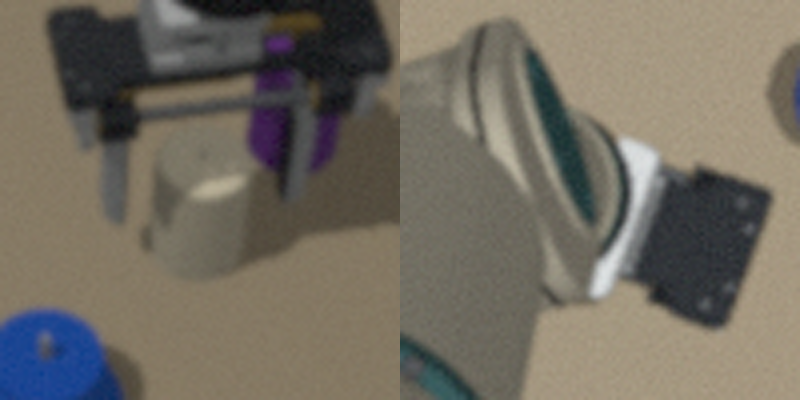

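The scene crop shows the fingers straddling the ivory candle and clear of the purple one. Closing.

Request:
arm_command(
  rotation=[
    [0,0,0],
    [0,0,0],
    [0,0,0],
    [0,0,0],
    [0,0,0],
  ],
  linear=[
    [0,0,0],
    [0,0,0],
    [0,0,0],
    [0,0,0],
    [0,0,0],
  ],
  fingers=[60,80,90,100,255],
)

```text
time_s: 4.27
tcp_pos: [0.4486, 0.1732, 0.0375]
tcp_rot: [0.165, 0.986, -0.0, -0.0]
wrist_force: [-0.2, 0.7, -0.2]
finger_gap: 0.683
grasp_force: 0.0
```

Request:
arm_command(
  rotation=[
    [0,0,0],
    [0,0,0],
    [0,0,0],
    [0,0,0],
    [0,0,0],
  ],
  linear=[
    [0,0,0],
    [0,0,0],
    [0,0,0],
    [0,0,0],
    [0,0,0],
  ],
  fingers=[255,255,255,255,255],
)

```text
time_s: 4.68
tcp_pos: [0.4487, 0.1733, 0.0374]
tcp_rot: [0.165, 0.986, 0.0, -0.0]
wrist_force: [1.0, 1.3, -0.5]
finger_gap: 0.592
grasp_force: 30.0
```

```bash
python3 -c "
from h import *
print(robot.read_state()['grasp_force'])
delta(.4495,.1735,.038)"
```

```text
29.998768866062164
t 4.6833 tcp [0.4487 0.1733 0.0374] F [ 0.98  1.26 -0.46] q [-0.45  0.68  0.03  2.12 -0.06  0.35  0.88]
lin [-0.0007  0.0004 -0.0006] rot to vertical [ 0.0001 -0.      0.    ]
```

Request:
arm_command(
  rotation=[
    [0,0,0],
    [0,0,0],
    [0,0,0],
    [0,0,0],
    [0,0,0],
  ],
  linear=[
    [0,0,-0.01],
    [0,0,-0.035],
    [0,0,-0.07],
    [0,0,-0.1],
    [0,0,-0.12],
  ],
  fingers=[255,255,255,255,255],
)

```text
time_s: 5.1
tcp_pos: [0.4492, 0.1733, 0.1605]
tcp_rot: [0.165, 0.986, 0.001, 0.001]
wrist_force: [0.4, 0.6, -2.1]
finger_gap: 0.592
grasp_force: 30.0
```

Request:
arm_command(
  rotation=[
    [0,0,0],
    [0,0,0],
    [0,0,0],
    [0,0,0],
    [0,0,0],
  ],
  linear=[
    [-0.01,-0.023,0],
    [-0.025,-0.057,0],
    [-0.04,-0.092,0],
    [-0.055,-0.126,0],
    [-0.07,-0.16,0],
  ],
  fingers=[255,255,255,255,255],
)

```text
time_s: 5.52
tcp_pos: [0.4622, -0.0025, 0.1581]
tcp_rot: [0.164, 0.986, -0.0, -0.0]
wrist_force: [1.2, -0.3, -2.7]
finger_gap: 0.592
grasp_force: 30.0
```

Request:
arm_command(
  rotation=[
    [0,0,0],
    [0,0,0],
    [0,0,0],
    [0,0,0],
    [0,0,0],
  ],
  linear=[
    [-0.015,-0.034,0],
    [-0.028,-0.065,0],
    [-0.039,-0.0895,0],
    [-0.039,-0.0895,0],
    [-0.039,-0.0895,0],
  ],
  fingers=[255,255,255,255,255],
)

```text
time_s: 5.93
tcp_pos: [0.4701, -0.0999, 0.1578]
tcp_rot: [0.167, 0.986, -0.0, -0.0]
wrist_force: [-0.5, 0.5, -1.3]
finger_gap: 0.593
grasp_force: 30.0
```

Request:
arm_command(
  rotation=[
    [0,0,0],
    [0,0,0],
    [0,0,0],
    [0,0,0],
  ],
  linear=[
    [0,0,0],
    [0,0,0],
    [0,0,0],
    [0,0,0],
  ],
  fingers=[255,255,255,255],
)

```text
time_s: 6.27
tcp_pos: [0.4707, -0.0969, 0.1575]
tcp_rot: [0.164, 0.987, 0.0, -0.0]
wrist_force: [-0.1, 0.5, -1.8]
finger_gap: 0.593
grasp_force: 30.0
```

```bash
python3 -c "
from h import *
print(robot.read_state()['grasp_force'])
P={n:robot.read_camera(n) for n in('scene','top')}
for n in P: cv2.imwrite('pics/%s_h.png'%n,P[n]['img'][:,:,::-1])
s=robot.read_state();t=s['tcp_pos'];print(proj(P['scene'],t))
u,v=proj(P['scene'],t-[0,0,.02])[0].astype(int)
cv2.imwrite('pics/c.png',cv2.resize(P['scene']['img'][v-40:v+60,u-50:u+50],(600,600),interpolation=2)[:,:,::-1]);print(u,v)
delta(.4704,-.0979,.115)"
```

```text
29.998160898685455
[[256.79332521 196.44983318]]
257 202
t 6.3667 tcp [ 0.4707 -0.0973  0.1575] F [-0.87  0.42 -2.54] q [ 0.11  0.46  0.05  2.03 -0.04  0.65  1.43]
lin [ 0.0001 -0.0007  0.0425] rot to vertical [ 0.0001 -0.0002  0.    ]
```

View pics/c.png

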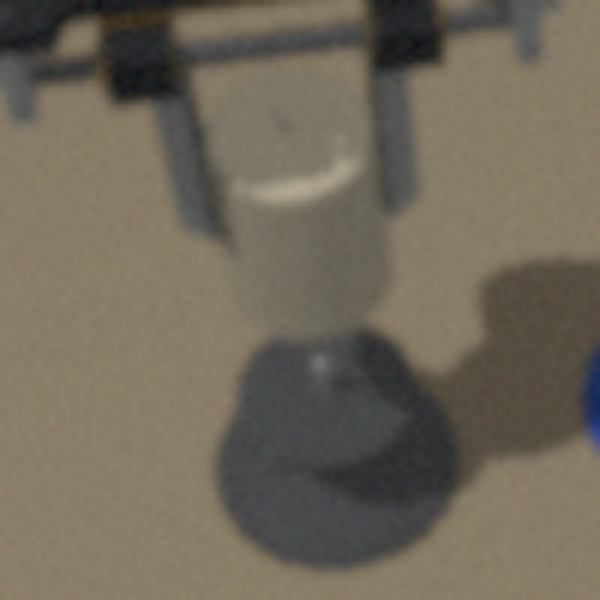

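The candle hangs upright about 45 mm above the dark holder, with the pin visible at (320,365) in the crop. I'll descend to just above the pin, 5 mm off in tool +x, and start the ring search.

Request:
arm_command(
  rotation=[
    [0,0,0],
    [0,0,0],
    [0,0,0],
    [0,0,0],
    [0,0,0],
  ],
  linear=[
    [0.005,-0.0007,0.02],
    [0.005,-0.0007,0.035],
    [0.005,-0.0007,0.046],
    [0.005,-0.0007,0.049],
    [0.005,-0.0007,0.049],
  ],
  fingers=[255,255,255,255,255],
)

```text
time_s: 6.78
tcp_pos: [0.4653, -0.0968, 0.1078]
tcp_rot: [0.164, 0.986, 0.0, -0.001]
wrist_force: [-0.0, 0.1, -2.3]
finger_gap: 0.595
grasp_force: 30.0
```

Request:
arm_command(
  rotation=[
    [0,0,0],
    [0,0,0],
    [0,0,0],
    [0,0,0],
    [0,0,0],
  ],
  linear=[
    [0,0,0.0005],
    [0,0,0.001],
    [0,0,0.0015],
    [0,0,0.002],
    [0,0,0.002],
  ],
  fingers=[255,255,255,255,255],
)

```text
time_s: 7.2
tcp_pos: [0.466, -0.0972, 0.1068]
tcp_rot: [0.165, 0.986, 0.0, 0.0]
wrist_force: [-0.4, 0.5, -2.7]
finger_gap: 0.595
grasp_force: 30.0
```

Request:
arm_command(
  rotation=[
    [0,0,0],
    [0,0,0],
    [0,0,0],
    [0,0,0],
    [0,0,0],
  ],
  linear=[
    [0,0,0.0005],
    [0,0,0.001],
    [0,0,0.001],
    [0,0,0.001],
    [0,0,0.001],
  ],
  fingers=[255,255,255,255,255],
)

```text
time_s: 7.62
tcp_pos: [0.4658, -0.0972, 0.1054]
tcp_rot: [0.165, 0.986, 0.0, -0.0]
wrist_force: [-0.3, -0.2, -1.8]
finger_gap: 0.594
grasp_force: 30.0
```

Request:
arm_command(
  rotation=[
    [0,0,0],
    [0,0,0],
    [0,0,0],
    [0,0,0],
  ],
  linear=[
    [0,0,0.0005],
    [0,0,0.001],
    [0,0,0.001],
    [0,0,0.001],
  ],
  fingers=[255,255,255,255],
)

```text
time_s: 7.95
tcp_pos: [0.4659, -0.0972, 0.1051]
tcp_rot: [0.165, 0.986, 0.0, 0.0]
wrist_force: [-2.0, 0.5, 6.2]
finger_gap: 0.589
grasp_force: 30.0
```

Request:
arm_command(
  rotation=[
    [0,0,0],
    [0,0,0],
    [0,0,0],
    [0,0,0],
  ],
  linear=[
    [0,0,0.0005],
    [0,0,0.0005],
    [0,0,0.0005],
    [0,0,0.0005],
  ],
  fingers=[255,255,255,255],
)

```text
time_s: 8.28
tcp_pos: [0.4659, -0.0972, 0.105]
tcp_rot: [0.165, 0.986, 0.0, 0.0]
wrist_force: [-2.9, 0.3, 11.4]
finger_gap: 0.59
grasp_force: 30.0
```

Contact is at TCP z≈0.105 and stiffness is about 10 N/mm. I'll ease to about 5 N and slide around the ring.

Request:
arm_command(
  rotation=[
    [0,0,0],
    [0,0,0],
    [0,0,0],
    [0,0,0],
    [0,0,0],
  ],
  linear=[
    [0,0,-0.0008],
    [0,0.001,-0.0008],
    [-0.0003,0.0018,-0.0008],
    [-0.0007,0.0025,-0.0008],
    [-0.0007,0.0025,-0.0008],
  ],
  fingers=[255,255,255,255,255],
)

```text
time_s: 8.7
tcp_pos: [0.4661, -0.0969, 0.1051]
tcp_rot: [0.165, 0.986, -0.001, -0.001]
wrist_force: [-3.0, -5.0, 8.0]
finger_gap: 0.591
grasp_force: 30.0
```

Friction held the candle on the pin, since the TCP barely moved. I'll hop between the points instead of dragging.

Request:
arm_command(
  rotation=[
    [0,0,0],
    [0,0,0],
    [0,0,0],
    [0,0,0],
    [0,0,0],
  ],
  linear=[
    [0,0,-0.003],
    [0,0,-0.003],
    [0,0,-0.002],
    [0,0,-0.0005],
    [0,0,-0.0003],
  ],
  fingers=[255,255,255,255,255],
)

```text
time_s: 9.12
tcp_pos: [0.4676, -0.0945, 0.1052]
tcp_rot: [0.164, 0.986, 0.0, 0.0]
wrist_force: [-0.4, 0.1, 5.9]
finger_gap: 0.59
grasp_force: 30.0
```

Hopping works: force 5.9 N with no side load. I'll do a batch of hops; each one lifts first, so it is safe even after a hit.

Request:
arm_command(
  rotation=[
    [0,0,0],
    [0,0,0],
    [0,0,0],
    [0,0,0],
    [0,0,0],
  ],
  linear=[
    [0,0,-0.003],
    [-0.0018,0.0018,-0.003],
    [-0.0018,0.0018,-0.002],
    [-0.0018,0.0018,-0.0003],
    [-0.0018,0.0018,0],
  ],
  fingers=[255,255,255,255,255],
)

```text
time_s: 9.53
tcp_pos: [0.4699, -0.0938, 0.1051]
tcp_rot: [0.165, 0.986, 0.0, 0.0]
wrist_force: [-0.0, 0.9, 5.2]
finger_gap: 0.591
grasp_force: 30.0
```

Request:
arm_command(
  rotation=[
    [0,0,0],
    [0,0,0],
    [0,0,0],
    [0,0,0],
    [0,0,0],
  ],
  linear=[
    [0,0,-0.003],
    [-0.0025,0.0007,-0.003],
    [-0.0025,0.0007,-0.002],
    [-0.0025,0.0007,-0.0003],
    [-0.0025,0.0007,0],
  ],
  fingers=[255,255,255,255,255],
)

```text
time_s: 9.95
tcp_pos: [0.4723, -0.0941, 0.1049]
tcp_rot: [0.165, 0.986, -0.0, 0.0]
wrist_force: [0.1, -0.4, 1.3]
finger_gap: 0.59
grasp_force: 30.0
```

Request:
arm_command(
  rotation=[
    [0,0,0],
    [0,0,0],
    [0,0,0],
    [0,0,0],
    [0,0,0],
  ],
  linear=[
    [0,0,-0.003],
    [-0.0025,-0.0007,-0.003],
    [-0.0025,-0.0007,-0.002],
    [-0.0025,-0.0007,-0.0003],
    [-0.0025,-0.0007,0],
  ],
  fingers=[255,255,255,255,255],
)

```text
time_s: 10.37
tcp_pos: [0.474, -0.0955, 0.1047]
tcp_rot: [0.165, 0.986, 0.0, -0.0]
wrist_force: [0.3, 0.7, -2.7]
finger_gap: 0.592
grasp_force: 30.0
```

Request:
arm_command(
  rotation=[
    [0,0,0],
    [0,0,0],
    [0,0,0],
    [0,0,0],
    [0,0,0],
  ],
  linear=[
    [0,0,-0.003],
    [-0.0018,-0.0018,-0.003],
    [-0.0018,-0.0018,-0.002],
    [-0.0018,-0.0018,-0.0003],
    [-0.0018,-0.0018,0],
  ],
  fingers=[255,255,255,255,255],
)

```text
time_s: 10.78
tcp_pos: [0.4754, -0.0979, 0.1049]
tcp_rot: [0.165, 0.986, 0.0, -0.0]
wrist_force: [0.1, 0.1, -2.1]
finger_gap: 0.593
grasp_force: 30.0
```

Request:
arm_command(
  rotation=[
    [0,0,0],
    [0,0,0],
    [0,0,0],
    [0,0,0],
    [0,0,0],
  ],
  linear=[
    [0,0,0.0003],
    [0,0,0.0006],
    [0,0,0.0006],
    [0,0,0.0006],
    [0,0,0.0006],
  ],
  fingers=[255,255,255,255,255],
)

```text
time_s: 11.2
tcp_pos: [0.4752, -0.0977, 0.1044]
tcp_rot: [0.165, 0.986, 0.0, -0.0]
wrist_force: [0.4, -0.4, -2.8]
finger_gap: 0.591
grasp_force: 30.0
```

Request:
arm_command(
  rotation=[
    [0,0,0],
    [0,0,0],
    [0,0,0],
    [0,0,0],
    [0,0,0],
  ],
  linear=[
    [0,0,0.0003],
    [0,0,0.0006],
    [0,0,0.0008],
    [0,0,0.0008],
    [0,0,0.0008],
  ],
  fingers=[255,255,255,255,255],
)

```text
time_s: 11.62
tcp_pos: [0.4754, -0.0977, 0.1036]
tcp_rot: [0.165, 0.986, 0.0, -0.0]
wrist_force: [0.8, 0.0, -2.7]
finger_gap: 0.594
grasp_force: 30.0
```

Request:
arm_command(
  rotation=[
    [0,0,0],
    [0,0,0],
    [0,0,0],
    [0,0,0],
    [0,0,0],
  ],
  linear=[
    [0,0,0.0004],
    [0,0,0.0008],
    [0,0,0.0012],
    [0,0,0.0015],
    [0,0,0.0015],
  ],
  fingers=[255,255,255,255,255],
)

```text
time_s: 12.03
tcp_pos: [0.4753, -0.0977, 0.1021]
tcp_rot: [0.165, 0.986, 0.0, -0.0]
wrist_force: [-0.4, -0.1, -1.2]
finger_gap: 0.592
grasp_force: 30.0
```

The pin is about 3 mm into the hole. Lowering gently.

Request:
arm_command(
  rotation=[
    [0,0,0],
    [0,0,0],
    [0,0,0],
    [0,0,0],
    [0,0,0],
  ],
  linear=[
    [0,0,0.0006],
    [0,0,0.0012],
    [0,0,0.0018],
    [0,0,0.0024],
    [0,0,0.003],
  ],
  fingers=[255,255,255,255,255],
)

```text
time_s: 12.45
tcp_pos: [0.4754, -0.0977, 0.0991]
tcp_rot: [0.165, 0.986, 0.0, -0.0]
wrist_force: [0.2, 1.8, -0.6]
finger_gap: 0.592
grasp_force: 30.0
```

Request:
arm_command(
  rotation=[
    [0,0,0],
    [0,0,0],
    [0,0,0],
    [0,0,0],
    [0,0,0],
  ],
  linear=[
    [0.0002,0.0006,0],
    [0.0002,0.0008,0.0008],
    [0.0002,0.0008,0.0016],
    [0.0002,0.0008,0.0024],
    [0.0002,0.0008,0.003],
  ],
  fingers=[255,255,255,255,255],
)

```text
time_s: 12.87
tcp_pos: [0.4755, -0.0972, 0.096]
tcp_rot: [0.165, 0.986, -0.0, 0.0]
wrist_force: [-0.7, -0.8, -1.1]
finger_gap: 0.59
grasp_force: 30.0
```

Request:
arm_command(
  rotation=[
    [0,0,0],
    [0,0,0],
    [0,0,0],
    [0,0,0],
    [0,0,0],
  ],
  linear=[
    [0,0,0.0008],
    [0,0,0.0016],
    [0,0,0.0024],
    [0,0,0.0032],
    [0,0,0.004],
  ],
  fingers=[255,255,255,255,255],
)

```text
time_s: 13.28
tcp_pos: [0.4755, -0.097, 0.0921]
tcp_rot: [0.165, 0.986, 0.0, -0.0]
wrist_force: [0.1, -0.0, -0.7]
finger_gap: 0.59
grasp_force: 30.0
```

Request:
arm_command(
  rotation=[
    [0,0,0],
    [0,0,0],
    [0,0,0],
    [0,0,0],
    [0,0,0],
  ],
  linear=[
    [0,0,0.0008],
    [0,0,0.0016],
    [0,0,0.0024],
    [0,0,0.003],
    [0,0,0.003],
  ],
  fingers=[255,255,255,255,255],
)

```text
time_s: 13.7
tcp_pos: [0.4754, -0.097, 0.089]
tcp_rot: [0.165, 0.986, 0.0, -0.0]
wrist_force: [0.2, 0.8, -1.1]
finger_gap: 0.595
grasp_force: 30.0
```

```bash
python3 - <<'E'
from h import *
P={n:robot.read_camera(n) for n in('scene','top')}
u,v=260,195
cv2.imwrite('pics/c2.png',cv2.resize(cv2.convertScaleAbs(P['scene']['img'][v-40:v+60,u-50:u+50],alpha=1.6),(600,600),interpolation=2)[:,:,::-1])
delta(.4704,-.0979,.087)
E
```

```text
t 13.8 tcp [ 0.4754 -0.097   0.0891] F [-0.3   0.59 -1.38] q [ 0.12  0.58  0.04  2.08 -0.05  0.48  1.43]
lin [ 0.0045 -0.0025  0.0021] rot to vertical [-0.     -0.0001  0.    ]
```

View pics/c2.png

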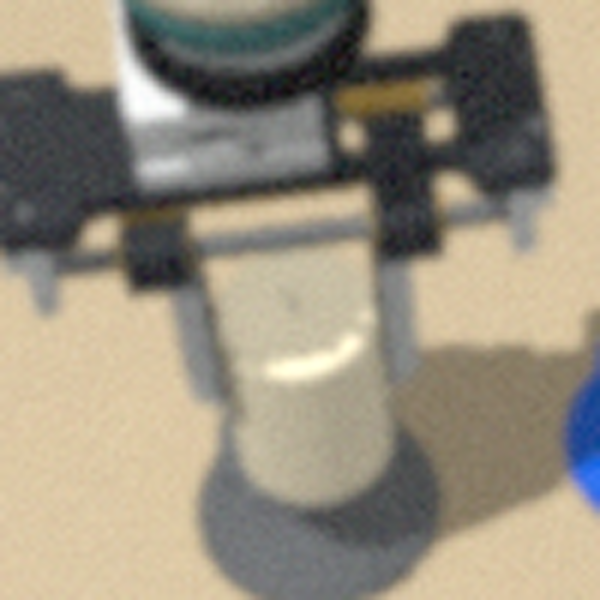

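The pin is well in, and the candle sits off toward the camera (+x). Feeling for the hole wall toward the centre (-x) before seating.

Request:
arm_command(
  rotation=[
    [0,0,0],
    [0,0,0],
    [0,0,0],
    [0,0,0],
    [0,0,0],
  ],
  linear=[
    [0.0006,-0.0002,0],
    [0.0012,-0.0004,0],
    [0.0019,-0.0007,0],
    [0.0019,-0.0007,0],
    [0.0019,-0.0007,0],
  ],
  fingers=[255,255,255,255,255],
)

```text
time_s: 14.22
tcp_pos: [0.4734, -0.0971, 0.0892]
tcp_rot: [0.165, 0.986, 0.0, -0.0]
wrist_force: [-0.4, -0.5, -2.4]
finger_gap: 0.592
grasp_force: 30.0
```

Request:
arm_command(
  rotation=[
    [0,0,0],
    [0,0,0],
    [0,0,0],
    [0,0,0],
    [0,0,0],
  ],
  linear=[
    [0.0006,-0.0002,0],
    [0.0012,-0.0004,0],
    [0.0014,-0.0005,0],
    [0.0014,-0.0005,0],
    [0.0014,-0.0005,0],
  ],
  fingers=[255,255,255,255,255],
)

```text
time_s: 14.63
tcp_pos: [0.473, -0.097, 0.0893]
tcp_rot: [0.165, 0.986, 0.0, 0.001]
wrist_force: [3.2, 0.8, -3.1]
finger_gap: 0.591
grasp_force: 30.0
```

The wall is at x≈0.473, which puts the axis about 3 mm from the plate centre. Relaxing slightly and seating.

Request:
arm_command(
  rotation=[
    [0,0,0],
    [0,0,0],
    [0,0,0],
    [0,0,0],
    [0,0,0],
  ],
  linear=[
    [-0.0006,0.0002,0],
    [-0.0009,0.0003,0.0004],
    [-0.0009,0.0003,0.0008],
    [-0.0009,0.0003,0.0012],
    [-0.0009,0.0003,0.0014],
  ],
  fingers=[255,255,255,255,255],
)

```text
time_s: 15.05
tcp_pos: [0.4731, -0.097, 0.0878]
tcp_rot: [0.165, 0.986, 0.0, 0.0]
wrist_force: [1.7, 1.0, -0.6]
finger_gap: 0.592
grasp_force: 30.0
```

Request:
arm_command(
  rotation=[
    [0,0,0],
    [0,0,0],
    [0,0,0],
    [0,0,0],
    [0,0,0],
  ],
  linear=[
    [0,0,0.0002],
    [0,0,0.0004],
    [0,0,0.0005],
    [0,0,0.0005],
    [0,0,0.0005],
  ],
  fingers=[255,255,255,255,255],
)

```text
time_s: 15.47
tcp_pos: [0.4731, -0.097, 0.0874]
tcp_rot: [0.165, 0.986, 0.0, 0.0]
wrist_force: [2.4, 1.6, 1.7]
finger_gap: 0.595
grasp_force: 30.0
```

Request:
arm_command(
  rotation=[
    [0,0,0],
    [0,0,0],
    [0,0,0],
    [0,0,0],
  ],
  linear=[
    [-0.0004,0.0003,0.0],
    [-0.0004,0.0003,0.0003],
    [-0.0004,0.0003,0.0004],
    [-0.0004,0.0003,0.0004],
  ],
  fingers=[255,255,255,255],
)

```text
time_s: 15.8
tcp_pos: [0.4732, -0.097, 0.0874]
tcp_rot: [0.165, 0.986, -0.0, -0.0]
wrist_force: [0.7, 1.3, 8.0]
finger_gap: 0.593
grasp_force: 30.0
```

Seated at z 0.0874, stiff after 17.7 mm of travel. Easing the press, then releasing.

Request:
arm_command(
  rotation=[
    [0,0,0],
    [0,0,0],
    [0,0,0],
    [0,0,0],
    [0,0,0],
  ],
  linear=[
    [0,0,-0.0006],
    [0,0,-0.0006],
    [0,0,-0.0006],
    [0,0,-0.0006],
    [0,0,-0.0006],
  ],
  fingers=[255,255,90,60,30],
)

```text
time_s: 16.22
tcp_pos: [0.4723, -0.0971, 0.0871]
tcp_rot: [0.165, 0.986, -0.0, -0.001]
wrist_force: [-0.2, -0.2, 0.2]
finger_gap: 0.754
grasp_force: 0.0
```

Request:
arm_command(
  rotation=[
    [0,0,0],
    [0,0,0],
    [0,0,0],
    [0,0,0],
    [0,0,0],
  ],
  linear=[
    [0,0,0],
    [0,0,0],
    [0,0,0],
    [0,0,0],
    [0,0,0],
  ],
  fingers=[30,20,10,0,0],
)

```text
time_s: 16.63
tcp_pos: [0.4733, -0.0969, 0.0874]
tcp_rot: [0.165, 0.986, 0.0, -0.0]
wrist_force: [0.4, 0.4, 0.8]
finger_gap: 1.0
grasp_force: 0.0
```

```bash
python3 -c "
from h import *
delta(.4704,-.0979,.087)"
```

```text
t 16.6333 tcp [ 0.4733 -0.0969  0.0874] F [0.43 0.4  0.82] q [ 0.12  0.58  0.04  2.08 -0.05  0.47  1.43]
lin [ 0.0024 -0.0019  0.0004] rot to vertical [-0.     -0.0002 -0.    ]
```

Retreat up, then aside to see.

Request:
arm_command(
  rotation=[
    [0,0,0],
    [0,0,0],
    [0,0,0],
    [0,0,0],
    [0,0,0],
  ],
  linear=[
    [0,0,-0.01],
    [0,0,-0.03],
    [0,0,-0.06],
    [0,0,-0.095],
    [0,0,-0.13],
  ],
  fingers=[0,0,0,0,0],
)

```text
time_s: 17.05
tcp_pos: [0.4726, -0.0968, 0.2186]
tcp_rot: [0.165, 0.986, -0.0, -0.001]
wrist_force: [0.3, -1.0, -0.5]
finger_gap: 0.999
grasp_force: 0.0
```

Request:
arm_command(
  rotation=[
    [0,0,0],
    [0,0,0],
    [0,0,0],
    [0,0,0],
    [0,0,0],
  ],
  linear=[
    [0.01,0.03,0],
    [0.022,0.065,0],
    [0.035,0.1,0],
    [0.048,0.135,0],
    [0.061,0.17,0],
  ],
  fingers=[0,0,0,0,0],
)

```text
time_s: 17.47
tcp_pos: [0.4705, 0.0852, 0.2177]
tcp_rot: [0.165, 0.986, 0.0, 0.0]
wrist_force: [1.4, -0.1, 0.1]
finger_gap: 0.997
grasp_force: 0.0
```

Request:
arm_command(
  rotation=[
    [0,0,0],
    [0,0,0],
    [0,0,0],
    [0,0,0],
  ],
  linear=[
    [0,0.02,0],
    [0.0,0.05,0],
    [0.0,0.05,0],
    [0.0,0.05,0],
  ],
  fingers=[0,0,0,0],
)

```text
time_s: 17.8
tcp_pos: [0.4871, 0.1326, 0.2172]
tcp_rot: [0.163, 0.987, 0.0, -0.0]
wrist_force: [0.1, -0.2, 0.3]
finger_gap: 1.001
grasp_force: 0.0
```

```bash
python3 - <<'E'
from h import *
P={n:robot.read_camera(n) for n in('scene','top')}
pm=[]
for n,u in(('scene',(262,205)),('top',(352,272))):
    m=mask(P[n],'candle_mid',u)
    if m is not None: pm.append((P[n],m))
mod=lambda x,y:cyl(x,y,.05,.13,.028)
x0=np.array([.473,-.097])
print(fit(pm,mod,x0),[fit([q],mod,x0)[0] for q in pm])
cv2.imwrite('pics/f.png',np.hstack([cv2.resize(cv2.convertScaleAbs(P[n]['img'][v-35:v+35,u-35:u+35],alpha=1.7),(400,400),interpolation=2) for n,u,v in(('scene',262,215),('top',352,272))])[:,:,::-1])
for n in P:
  for t in('candle_mid','plate','tumbler_mid','bottle_mid','tin_mid'):
    print(n,t,[np.round(o['extent']).tolist() for o in robot.outline_of(t,P[n])])
E
```

```text
(array([ 0.47465409, -0.09744772]), np.float64(194.25)) [array([ 0.47328205, -0.09872873]), array([ 0.47477778, -0.09602028])]
scene candle_mid [[246.0, 195.0, 27.0, 45.0], [373.0, 136.0, 26.0, 33.0], [242.0, 222.0, 40.0, 38.0]]
scene plate [[306.0, 204.0, 39.0, 43.0], [245.0, 226.0, 35.0, 35.0]]
scene tumbler_mid [[315.0, 268.0, 43.0, 51.0]]
scene bottle_mid [[433.0, 160.0, 19.0, 37.0]]
scene tin_mid [[144.0, 258.0, 34.0, 40.0], [247.0, 196.0, 30.0, 44.0]]
top candle_mid [[339.0, 254.0, 30.0, 31.0]]
top plate [[329.0, 251.0, 41.0, 43.0], [268.0, 230.0, 42.0, 42.0]]
top tumbler_mid [[304.0, 145.0, 38.0, 42.0]]
top bottle_mid []
top tin_mid [[438.0, 257.0, 36.0, 35.0]]
```

View pics/f.png

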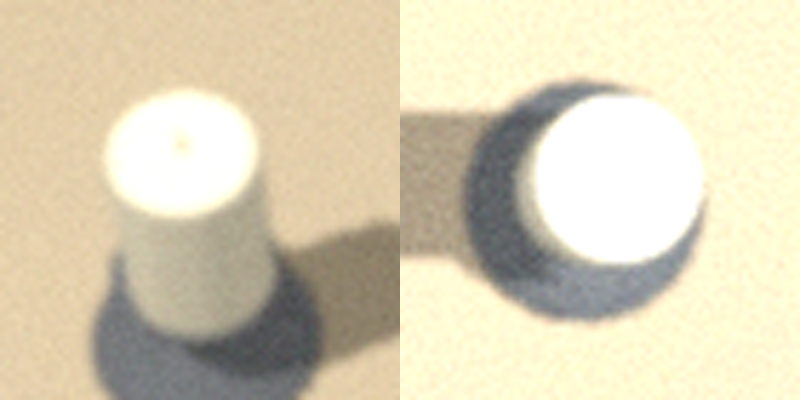

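The candle stands upright on the dark holder: its top is at (180,150) in the scene crop and (620,180) in the top crop. The axis is about 3 mm from the plate centre, already near the hole wall on that side. The other things haven't moved, so I'm handing in.

```bash
python3 -c "
from bench import robot
print(robot.sign_off())"
```

```text
the job is handed in; nothing more can be done
None
```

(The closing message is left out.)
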